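# Cap the film tank and tug-test the snap

## Robot

A 7-joint arm with a two-finger parallel gripper is mounted at the origin on the work surface. World frame = base frame: x ahead of the robot, y to its left, z up, the work surface at z = 0. Lengths are in m, angles in rad, forces in N, time in s.
With the tool pointing down it reaches from about 0.425 to 0.95 m from the base axis. Payload 4.7 kg.
Tool frame: the origin (TCP) lies on the centre line of the jaws, within the pads' length; the fingertips stand robot.nose_length ahead of it and the grasp point (between the pads) lies 8 mm behind it (robot.nose_length is the distance from the TCP to the fingertips, in m); z points along the fingers, x is the direction in which the jaws open and shut, and the axes are right-handed (so a half turn about z gives the same grasp; the last joint's range is limited). The gripper opens to 85 mm and grips with 20 to 120 N. Pads are 22 mm wide; open, the fingers measure 114 mm over their backs; the gripper's body (76 mm by 85 mm) begins 54 mm behind the grasp point. The pads swing forward as they close: fully open they stand 13 mm farther back than shut.
Start: joints at [1.219, 0.469, -0.049, 1.532, 0.024, 1.141, -0.082], TCP at [0.214, -0.64, 0.242] pointing down, gripper open.
Joint ranges: [-2.59, 2.59], [-0.33, 1.99], [-1.39, 1.29], [0.1, 2.45], [-1.04, 4.18], [0.21, 1.99], [-2.66, 2.66]. Speed limits (rad/s): [2.57, 2.57, 3.14, 3.14, 3.14, 3.14, 3.14].

## Interface

Orientations are given as [roll, pitch, yaw] about the fixed x, y, z axes, in that order (R = Rz(yaw) Ry(pitch) Rx(roll)).
In Python, from plant import robot gives the robot as it stands. Calls block until the motion is done:
- robot.goto(position, orientation): joint-space move of the TCP to a pose.
- robot.move_straight(position, vel=0.15, attitude=None, contact_N=None): straight line of the TCP; attitude=None keeps the orientation; vel is the mean speed in m/s. With contact_N (N) it stops when the force on the tool has changed by that much, and returns True; else False.
- robot.move_joints(angles): joint-space move.
- robot.grip(opening, strength=None): opening from 0.0 (shut) to 1.0 (fully open); strength is the grip in N (None keeps the last); returns when the fingers have stopped.
- robot.sleep(seconds).
- robot.inverse_kinematics(position, orientation): joint angles nearest the present ones, or None.
- robot.sense(): the state.
- robot.grab_frame(name): name is "scene" or "side" or "wrist"; returns a dict with "image" (400x640x3 uint8, red, green, blue), "range_z" (400x640 float32, m along the optical axis (not along the pixel's ray), 0 where there is no reading), "fx", "fy", "cx", "cy" (pixels), "dist_coeffs" ([k1, k2, p1, p2, k3] as OpenCV has them; the pictures are not rectified), "R" (3x3) and "t" (3): a world point X has camera coordinates R X + t. Camera axes: x right, y down, z forward; pixel columns grow to the right and rows downward; lengths in m; the calibration is good to about 2 mm. A picture is of the moment at which its call begins.
A pose or a line that the arm cannot do raises robot.IKError and nothing moves.
- robot.close_job(): hands the job in, once; it reports no verdict.
The state is a dict: "t": time; "joint_pos": joint angles; "joint_velocities": joint speeds; "effort": joint torques, N m; "tcp_pos": TCP position; "tcp_rot": TCP orientation; "wrist_force": force on the tool from outside, world axes, zero at the start; "torque": the same for the moment, N m; "opening": opening from 0.0 (shut) to 1.0 (fully open).
Only numpy, scipy, OpenCV 4.12 (cv2) and the standard library are available. Lean on these libraries where they do the work, as an engineer would, in place of code of your own. Each camera call takes 0.05 s, during which the arm holds its last target. There are 200 camera calls.

## Task

Take the yellow cap from its draining stand, push it into the neck of the black film developing tank until it snaps fully home, without ramming it. Then check that it is retained: pull it straight up by its knob with about 10 newtons, holding that pull steadily for a second, without tearing it out. Let go, leaving the cap home in the tank, and do not disturb the two brown bottles and the beaker.

Things in the scene. Friction and masses are not known exactly. Their poses are not given: they have to be found in the camera images.
- cap: loose yellow plastic push-in cap, about 60 g, round about its z axis (up). Origin: centre of the flange's underside. Flange 46 mm wide, z 0 to 6 mm; knob above it. Stem below, down to z -29.5: tip 17.6 mm wide, widening to a 24.4 mm bead at z -20 to -17.75, then a 19 mm groove up to the flange. Starts upright, stem in the stand's hole, flange on the stand
- cap_knob (a point): centre of the top of the cap's knob, 38 mm above the cap's origin. The knob is a straight cylinder 30 mm in diameter and 32 mm tall, standing on the flange: the place to grip, from above
- tank: fixed black plastic film tank, upright: body 90 mm wide and 82 mm high, then a 40 mm neck up to 120 mm. Origin: centre of its underside. Four sprung balls in the neck's bore, some 10 to 13 mm below the rim, snap into the cap's groove. Pushing the bead past them takes about 5 to 20 N, while the flange is 18 to 5 mm above the rim; then they draw it down, until the flange rests on the rim
- tank_mouth (a point): centre of the mouth of the tank's neck, at the rim, 120 mm above the bench, z up. Bore 26.4 mm wide, 38 mm deep. The cap is home when its origin is here. From home it lifts freely some 1 to 4 mm, differing from tank to tank; then the resistance climbs steeply, within 1 to 2 mm, past 10 N, and the balls let go at about 18 to 28 N
- stand: grey plastic draining stand, fixed, 90 x 70 mm, 45 mm high, with one 28 mm hole in the middle of its top. Origin: centre of its underside on the bench
- bottle_a: brown bottle with a black cap, 50 mm diameter, 125 mm high, loose, standing; origin at the centre of its underside. Leave alone
- bottle_b: brown bottle with a white cap, 50 mm diameter, 125 mm high, loose, standing; origin at the centre of its underside. Leave alone
- beaker: clear plastic beaker, 66 mm diameter, 85 mm high, loose, standing; origin at the centre of its underside. Leave alone
- snap_ring: the ring of four sprung steel balls inside the tank's neck, fixed, only seen by looking down the bore; its height differs from tank to tank. Origin: on the neck's axis, level with the balls' centres, 10 to 13 mm below the rim; z up
Things that resemble listed ones, but are neither listed nor needed, are in the scene too. What is meant by the cap is not red, and is the smaller of those in its own colour.

How it is judged:
On the way, in this order (a step that is already met when the one before it is completed fails the run):
1. the cap is snapped home in the tank's neck (flange within 1.5 mm of the rim) (z of cap in the frame of tank_mouth below 0.0015 m and horizontal distance between cap and tank_mouth below 0.003 m and angle between the z axis of cap and the z axis of tank_mouth, either way round below 0.08 rad), for 0.1 s.
2. the fingers pull the cap up against the snap with about 7.5 to 13.5 N (8.5 to 16 N summed over the four sloping ball contacts), unbroken for 0.5 s, the cap staying in the snap (contact force between cap and snap_ring between 8.5 and 16 N and z of cap in the frame of snap_ring between 0.0125 and 0.0165 m and contact force between the fingers and cap above 1 N), for 0.5 s.
At the end, for the whole second after the job is handed in: the cap is home in the tank's neck (flange within 3 mm of the rim, centred within 3 mm, upright within 0.1 rad), released and at rest (z of cap in the frame of tank_mouth below 0.003 m and horizontal distance between cap and tank_mouth below 0.003 m and angle between the z axis of cap and the z axis of tank_mouth, either way round below 0.1 rad and linear speed of cap below 0.02 m/s); the robot touches nothing.
It fails at once if the cap is rammed: more than 60 N between cap and tank (contact force between cap and tank above 60 N).
It fails at once if the snapped-in cap is pulled with more than about 18 N, or torn out (22 N summed over the ball contacts) (contact force between cap and snap_ring above 22 N and z of cap in the frame of snap_ring below 0.016 m).
It fails at once if a bottle or the beaker is moved more than 15 mm or tipped (distance of any of bottle_a, bottle_b, beaker from where it was at the start of the episode above 0.015 m or angle between any of bottle_a, bottle_b, beaker's own z axis and vertical above 0.2 rad).
It also fails if it takes over 59 s, if anything falls off the work surface, if the arm or the gripper's body presses on something with over 40 N, if the wrist force passes 120 N, or if a joint passes its speed limit or range.

## Working session

There is one attempt and no reset: what is moved stays moved. The work goes in short steps, each a Python script; the robot and the scene stay as the last script left them, time stands still between calls to the robot, and variables do not carry over. Pictures are saved under pics/ and viewed, about 8 in all and at most 12, crops included, and the job is handed in when it is done.

```bash
mkdir -p pics; ls; cat > h.py <<'E'
import numpy as np, cv2
from plant import robot
def save(f,n): cv2.imwrite('pics/'+n,cv2.cvtColor(f['image'],cv2.COLOR_RGB2BGR))
def K(f): return np.array([[f['fx'],0,f['cx']],[0,f['fy'],f['cy']],[0,0,1.]])
def ray(f,uv):
    p=cv2.undistortPoints(np.array([[uv]],float),K(f),np.array(f['dist_coeffs'],float))[0,0]
    R=np.array(f['R']);t=np.array(f['t'])
    return -R.T@t, R.T@np.array([p[0],p[1],1.])
def onz(f,uv,z):
    o,d=ray(f,uv); return o+d*(z-o[2])/d[2]
def proj(f,X):
    return cv2.projectPoints(np.array([X],float),cv2.Rodrigues(np.array(f['R'],float))[0],np.array(f['t'],float),K(f),np.array(f['dist_coeffs'],float))[0][0,0]
E
python3 - <<'E'
from h import *
for n in('scene','side'):
    f=robot.grab_frame(n); save(f,n+'.png'); o,_=ray(f,(320,200)); print(n,o)
    hsv=cv2.cvtColor(f['image'],cv2.COLOR_RGB2HSV)
    m=cv2.inRange(hsv,(20,110,80),(36,255,255))
    N,L,S,C=cv2.connectedComponentsWithStats(m)
    for i in range(1,N):
        if S[i,4]>40: print(S[i],C[i])
s=robot.sense(); print(robot.nose_length,s)
E
```

```text
pics
scene [ 1.18964841 -0.14710169  0.76866359]
[324 191  25  35 616] [336.08766234 207.26461039]
[367 191  19  22 299] [376.56521739 202.12040134]
side [0.39284399 0.91271944 0.61816783]
[ 289  199   38   57 1223] [307.73017171 227.53066231]
0.011 {'t': 0.1, 'joint_pos': array([ 1.21906039,  0.46935376, -0.04864192,  1.53359172,  0.02412951,
        1.14100859, -0.08231532]), 'joint_velocities': array([-0.00042163, -0.00102528,  0.00138383, -0.00271356,  0.00017684,
        0.00061121, -0.00090917]), 'effort': array([ 1.46286966e-03, -5.11513174e+01, -4.63253853e-02, -2.38388318e+01,
        1.08717990e-02,  4.36139104e-03, -9.67714016e-06]), 'tcp_pos': array([ 0.21401683, -0.63962776,  0.24136393]), 'tcp_rot': array([ 3.14152416e+00,  1.77314021e-03, -1.24789215e+00]), 'wrist_force': array([-0.493508  ,  0.5077666 , -0.58505654]), 'torque': array([-0.03841135, -0.00905082,  0.03236547]), 'opening': 0.9995403069327938}
```

View pics/scene.png

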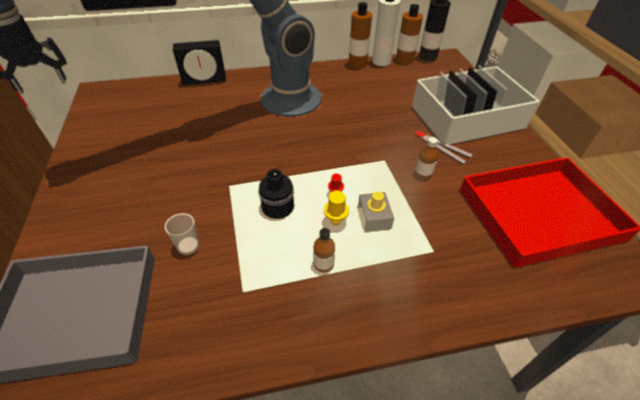

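View pics/side.png

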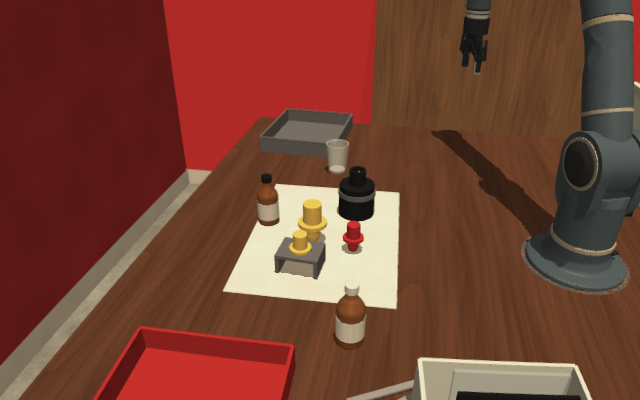

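The scene view shows the small yellow cap on the grey stand at about (377,200), and the black tank with its neck at about (275,175). A larger yellow decoy stands at (337,207) and a red one at (336,183). Bottle_a is at (324,250), bottle_b at (427,160) and the beaker at (183,235). The side view agrees: cap at (300,240), tank neck at (357,173).

```bash
python3 - <<'E'
from h import *
f=robot.grab_frame('scene'); g=robot.grab_frame('side')
for n,a,b,z in [('knob',(377,196),(300,234),.083),('neck',(275,173),(357,171),.12),('bigy',(337,196),(312,205),.1),('red',(337,178),(353,225),.05),('bota',(325,233),(266,179),.125),('botb',(430,143),(351,287),.125),('beaker',(181,220),(338,145),.085)]:
    print(n,onz(f,a,z).round(3),onz(g,b,z).round(3))
w=robot.grab_frame('wrist'); s=robot.sense()
from scipy.spatial.transform import Rotation as Ro
Rt=Ro.from_euler('xyz',s['tcp_rot']).as_matrix(); o,d=ray(w,(320,200))
print('cam in tool',Rt.T@(o-s['tcp_pos']),Rt.T@np.array(w['R']).T, w['fx'])
E
```

```text
knob [0.59  0.127 0.083] [0.587 0.131 0.083]
neck [ 0.5   -0.109  0.12 ] [ 0.502 -0.101  0.12 ]
bigy [0.586 0.026 0.1  ] [0.581 0.042 0.1  ]
red [0.477 0.055 0.05 ] [0.493 0.026 0.05 ]
bota [ 0.708 -0.03   0.125] [ 0.698 -0.012  0.125]
botb [0.47  0.305 0.125] [0.458 0.325 0.125]
beaker [ 0.577 -0.338  0.085] [ 0.584 -0.328  0.085]
cam in tool [ 1.01982666e-04 -7.25187512e-02 -1.31618927e-01] [[ 9.99999735e-01 -7.08554447e-04  1.64895858e-04]
 [ 6.30975310e-04  9.57576100e-01  2.88179832e-01]
 [-3.62091434e-04 -2.88179651e-01  9.57576293e-01]] 354.18951286892275
```

```bash
python3 - <<'E'
from h import *
for y in (0,np.pi): print(y,robot.inverse_kinematics([.588,.129,.23],[np.pi,0,y]),robot.inverse_kinematics([.5,-.105,.25],[np.pi,0,y]))
def mid(y): q=robot.inverse_kinematics([.5,-.105,.25],[np.pi,0,y]); return 9 if q is None else abs(q[6])+abs(q[4])
y=min((0,np.pi),key=mid); print('yaw',y)
robot.goto([.5,-.105,.25],[np.pi,0,y]); robot.sleep(.3)
f=robot.grab_frame('wrist'); save(f,'wt.png'); np.save('wt.npy',f,allow_pickle=True)
print(robot.sense()['tcp_pos'],proj(f,[.5,-.105,.12]))
robot.goto([.588,.129,.23],[np.pi,0,y]); robot.sleep(.3)
f=robot.grab_frame('wrist'); save(f,'wc.png'); np.save('wc.npy',f,allow_pickle=True)
s=robot.sense();print(s['tcp_pos'],s['t'],s['wrist_force'],proj(f,[.588,.129,.083]))
a=cv2.imread('pics/wt.png');b=cv2.imread('pics/wc.png')
cv2.imwrite('pics/w.png',np.hstack([a[:,120:520],b[:,120:520]]))
E
```

```text
0 [ 0.35115936  0.50715596 -0.8887498   1.6923052   0.42613119  1.14848635
 -0.65499271] [ 0.6536452   0.25103308 -0.62416931  1.88014392  0.16697996  1.06226502
 -0.03738263]
3.141592653589793 [ 0.50109083  0.63880919 -1.17571714  1.68500765  0.61964179  1.24561897
  2.32688326] [-0.77442924  0.32204154  1.12663312  1.94976016 -0.33125425  1.07322609
 -2.64750308]
yaw 0
[ 0.4999989  -0.1052372   0.24997196] [317.06129281 189.7722089 ]
[0.5881449  0.12793251 0.2301827 ] 4.1083 [-0.10446273  1.44551714  0.23683117] [316.68490497 182.74115066]
```

View pics/w.png

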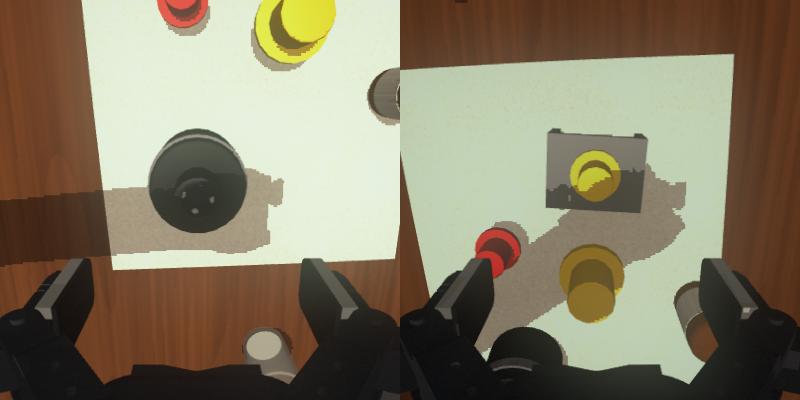

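Left half (tank view): the neck mouth is at about (315,193) in full-frame pixels, with the balls visible inside. Right half: the cap knob top is at about (315,182), with the stand around it. I'll fit circles to the surfaces at rim and knob height.

```bash
python3 - <<'E'
from h import *
for n,zt,g in (('wt',.12,[.5,-.105]),('wc',.083,[.588,.129]),('wc',.051,[.588,.129])):
    f=np.load(n+'.npy',allow_pickle=True).item(); D=f['range_z']
    u,v=np.meshgrid(np.arange(640.),np.arange(400.)); P=cv2.undistortPoints(np.stack([u.ravel(),v.ravel()],1)[:,None],K(f),np.array(f['dist_coeffs'],float))[:,0]
    C=np.c_[P,np.ones(len(P))]*D.reshape(-1,1); X=(C-f['t'])@np.array(f['R'])
    near=(np.hypot(X[:,0]-g[0],X[:,1]-g[1])<.035)&(D.ravel()>0)
    m=near&(abs(X[:,2]-zt)<.006); q=X[m]
    print(n,zt,m.sum(),'median',np.median(q,0).round(4),'ext',q.min(0).round(4),q.max(0).round(4), 'zpct',np.percentile(X[near][:,2],[5,50,95,99]).round(3))
    M=m.reshape(400,640).astype(np.uint8)*255
    c,_=cv2.findContours(M,cv2.RETR_EXTERNAL,cv2.CHAIN_APPROX_NONE); c=max(c,key=cv2.contourArea)
    b=np.array([onz(f,p[0],zt)[:2] for p in c]); (x,y),r=cv2.minEnclosingCircle(b.astype(np.float32))
    A=np.c_[2*b,np.ones(len(b))]; s=np.linalg.lstsq(A,(b**2).sum(1),rcond=None)[0]; print(' enc',x,y,r,'lsq',s[:2],np.sqrt(s[2]+s[0]**2+s[1]**2))
E
```

```text
wt 0.12 1208 median [ 0.5007 -0.1133  0.1198] ext [ 0.4812 -0.1336  0.114 ] [ 0.5203 -0.0944  0.1224] zpct [0.082 0.318 0.328 0.329]
 enc 0.5006439685821533 -0.11331716179847717 0.020250018686056137 lsq [ 0.50051655 -0.11336401] 0.0195389261156082
wc 0.083 1026 median [0.5867 0.1287 0.0831] ext [0.5727 0.1133 0.0771] [0.6014 0.1428 0.0851] zpct [0.045 0.298 0.308 0.31 ]
 enc 0.587110698223114 0.1285851001739502 0.01531094592064619 lsq [0.58687081 0.12849122] 0.014585556260674495
wc 0.051 2281 median [0.5893 0.1368 0.046 ] ext [0.5535 0.0941 0.045 ] [0.6224 0.1632 0.0567] zpct [0.045 0.298 0.308 0.31 ]
 enc 0.588037371635437 0.130079984664917 0.034529779106378555 lsq [0.58837894 0.13029282] 0.030025038404647077
```

```bash
python3 - <<'E'
from h import *
robot.move_straight([.587,.1286,.12],vel=.15)
robot.grip(.6)
hit=robot.move_straight([.587,.1286,.065],vel=.06,contact_N=8)
s=robot.sense(); print(hit,s['tcp_pos'],s['wrist_force'],s['t'])
robot.grip(0,strength=70); robot.sleep(.2)
s=robot.sense(); print(s['opening'],s['tcp_pos'],s['wrist_force'])
robot.move_straight([.587,.1286,.10],vel=.06); robot.move_straight([.587,.1286,.20],vel=.15);robot.sleep(.3)
s=robot.sense(); print(s['opening'],s['tcp_pos'],s['wrist_force'],s['t'])
f=robot.grab_frame('wrist'); save(f,'g.png'); np.save('g.npy',f,allow_pickle=True)
p=proj(f,s['tcp_pos']+[0,0,.018]); print('knob top expected px',p)
E
```

```text
False [0.58732947 0.12878584 0.06539484] [-0.4037485  -0.35761143  0.80886933] 6.4917
0.3274710716526554 [0.58748225 0.12880456 0.0657446 ] [-0.70825124 -0.76230613  5.90500535]
0.32644075263870703 [0.5866838  0.12852511 0.19925663] [-0.25273278 -0.43846091 -0.18643232] 8.8667
knob top expected px [318.35840814 298.22231764]
```

View pics/g.png

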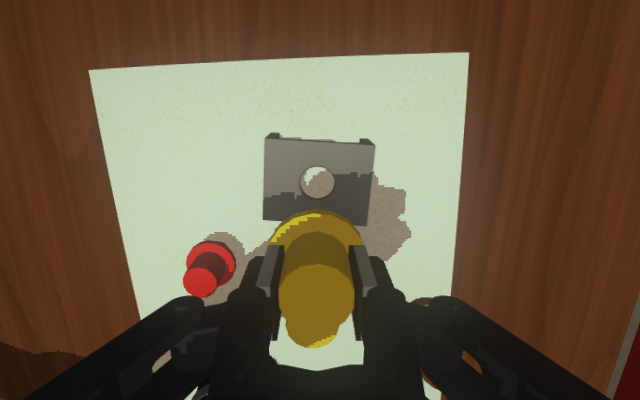

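The cap is gripped: knob top at about (317,292) between the pads, flange at (318,225), and the stand's hole is empty at (317,182). Next I check the cap's seat in the gripper.

```bash
python3 - <<'E'
from h import *
s=robot.sense(); f=np.load('g.npy',allow_pickle=True).item(); D=f['range_z']
u,v=np.meshgrid(np.arange(640.),np.arange(400.)); P=cv2.undistortPoints(np.stack([u.ravel(),v.ravel()],1)[:,None],K(f),np.array(f['dist_coeffs'],float))[:,0]
X=((np.c_[P,np.ones(len(P))]*D.reshape(-1,1))-f['t'])@np.array(f['R'])
yel=cv2.inRange(cv2.cvtColor(f['image'],cv2.COLOR_RGB2HSV),(18,110,40),(36,255,255)).ravel()>0
t=s['tcp_pos']; d=X-t; near=yel&(np.hypot(d[:,0],d[:,1])<.03)
for lo,hi in((.008,.03),(-.018,-.008)):
    q=d[near&(d[:,2]>lo)&(d[:,2]<hi)]
    if len(q): print(len(q),'med',np.median(q,0).round(4),'min',q.min(0).round(4),'max',q.max(0).round(4)); 
q=d[near&(d[:,2]>.008)]
z=np.median(q[:,2]); q=q[abs(q[:,2]-z)<.003]
print('plane',np.linalg.lstsq(np.c_[q[:,:2],np.ones(len(q))],q[:,2],rcond=None)[0], 'knob min/max', q.min(0),q.max(0))
b=[]
for yy in np.arange(-.012,.013,.003):
    r=q[abs(q[:,1]-yy)<.0015]; b.append((round(yy,3),len(r),r[:,0].min().round(4),r[:,0].max().round(4)) if len(r) else None)
print(b)
E
```

```text
4878 med [-0.001   0.0022  0.0171] min [-0.015  -0.0155  0.008 ] max [0.0131 0.0144 0.0217]
2194 med [-0.001   0.0138 -0.0147] min [-0.0223  0.0027 -0.018 ] max [ 0.0198  0.0225 -0.008 ]
plane [-0.00184494 -0.02004192  0.01713418] knob min/max [-0.01503542 -0.01550692  0.01411004] [0.01304846 0.01436373 0.02001014]
[(np.float64(-0.012), 297, np.float64(-0.0117), np.float64(0.0093)), (np.float64(-0.009), 408, np.float64(-0.0149), np.float64(0.0112)), (np.float64(-0.006), 458, np.float64(-0.0149), np.float64(0.013)), (np.float64(-0.003), 529, np.float64(-0.015), np.float64(0.013)), (np.float64(-0.0), 549, np.float64(-0.015), np.float64(0.013)), (np.float64(0.003), 554, np.float64(-0.015), np.float64(0.013)), (np.float64(0.006), 538, np.float64(-0.015), np.float64(0.013)), (np.float64(0.009), 489, np.float64(-0.0129), np.float64(0.0111)), (np.float64(0.012), 416, np.float64(-0.0098), np.float64(0.0075))]
```

Camera-minus-TCP bias is about (-1.0, -0.5) mm, so the TCP target over the tank is (0.5016, -0.1129). The cap sits upright, with its origin about 20.5 mm below the TCP.

```bash
cat > log.py <<'E'
from h import *
def st(m=''):
    s=robot.sense(); print(m,s['t'],'tcp',(np.array(s['tcp_pos'])*1000).round(2),'F',np.array(s['wrist_force']).round(2),'op',round(s['opening'],3)); return s
E
python3 - <<'E'
from log import *
T=[.5016,-.1129]
robot.move_straight([.587,.1286,.225],vel=.15)
robot.move_straight(T+[.225],vel=.2); robot.move_straight(T+[.178],vel=.1); robot.sleep(.4); s=st('above')
T=(2*np.array(T)-s['tcp_pos'][:2]).tolist()   # take out the arm's standing error
robot.move_straight(T+[.175],vel=.03); robot.sleep(.3); st('corr')
f=robot.grab_frame('wrist'); save(f,'a.png')
h=robot.move_straight(T+[.161],vel=.02,contact_N=5); robot.sleep(.2); st(h)
E
```

```text
above 11.6833 tcp [ 501.72 -113.    178.3 ] F [ 0.69  0.3  -0.46] op 0.329
corr 12.2333 tcp [ 501.52 -112.77  175.02] F [-0.03  0.    0.18] op 0.327
False 13.3333 tcp [ 501.58 -112.82  161.15] F [-0.33  0.44 -0.42] op 0.326
```

View pics/a.png

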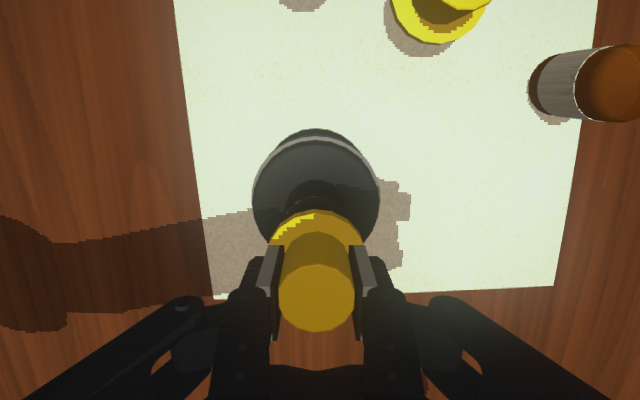

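The cap is centred over the tank (axis at x ≈ 317 px), and the tip went 9 mm into the bore without contact. I'll push in small, watched steps.

```bash
python3 - <<'E'
from log import *
s=robot.sense(); T=[.5016,-.1129]
z=.161
while z>.1385:
    z-=.0015
    h=robot.move_straight(T+[z],vel=.015,contact_N=15)
    s=st(f'{z:.4f} {h}'); F=s['wrist_force']
    if F[2]>28 or np.hypot(F[0],F[1])>10: print('stop'); break
robot.sleep(.3); st('end')
E
```

```text
0.1595 False 13.5833 tcp [ 501.51 -112.91  159.4 ] F [-0.05 -0.27 -0.24] op 0.327
0.1580 False 13.8333 tcp [ 501.51 -112.89  157.87] F [ 0.04  0.43 -0.84] op 0.329
0.1565 False 14.0833 tcp [ 501.53 -112.94  156.39] F [-0.31 -0.2  -1.21] op 0.332
0.1550 False 14.3333 tcp [ 501.22 -113.16  154.79] F [-1.04 -1.63 -0.47] op 0.327
0.1535 False 14.5833 tcp [ 501.45 -113.08  153.4 ] F [-1.51 -0.2  -0.05] op 0.328
0.1520 False 14.8333 tcp [ 501.78 -112.96  152.04] F [-1.05 -1.39  0.92] op 0.327
0.1505 False 15.0833 tcp [ 501.63 -112.93  150.66] F [-1.27 -0.29  2.76] op 0.327
0.1490 False 15.3333 tcp [ 501.96 -113.26  148.58] F [ 1.35 -2.63 -3.25] op 0.33
0.1475 False 15.5833 tcp [ 501.76 -113.23  147.18] F [ 2.79 -1.77  0.25] op 0.331
0.1460 False 15.8333 tcp [ 501.79 -112.57  145.61] F [ 3.3  -1.89 -7.44] op 0.325
0.1445 False 16.0833 tcp [ 500.86 -112.31  143.63] F [ 3.33 -0.23 -8.19] op 0.326
0.1430 False 16.3333 tcp [ 500.82 -112.92  142.46] F [ 0.9  -1.1  -6.16] op 0.325
0.1415 False 16.5833 tcp [ 501.47 -112.94  141.73] F [-0.39 -0.65 -1.99] op 0.33
0.1400 False 16.8333 tcp [ 501.74 -112.94  140.71] F [-2.61 -0.29  5.52] op 0.328
0.1385 False 17.0833 tcp [ 501.74 -112.97  140.64] F [-7.5  -0.47 17.48] op 0.328
end 17.3833 tcp [ 501.78 -112.96  140.66] F [-6.6  -0.88 16.85] op 0.331
```

```bash
python3 - <<'E'
from log import *
T=[.5012,-.1129]
def mean(n=6):
    a=[]
    for _ in range(n): robot.sleep(.04); s=robot.sense(); a.append(np.r_[s['wrist_force'],s['tcp_pos']])
    return np.mean(a,0),np.std(a,0)
z=.1385
robot.move_straight(T+[.1405],vel=.02); z=.1405
m,_=mean(); print('relaxed',m[:3].round(2),(m[3:]*1000).round(2))
while z<.150:
    z+=.0004 if m[2]>-3 else .00025
    robot.move_straight(T+[z],vel=.01); m,sd=mean(4)
    print(f'{z*1000:.2f}',m[:3].round(2),(m[3:]*1000).round(2),robot.sense()['t'].__round__(2))
    if m[2]<-8 or np.hypot(m[0],m[1])>12: break
E
```

```text
relaxed [-1.45 -0.83  5.02] [ 501.52 -112.97  140.71]
140.90 [ 0.49 -1.35  1.27] [ 501.4  -112.91  140.75] 18.3
141.30 [ 0.08 -0.59 -0.48] [ 500.96 -112.84  141.11] 18.72
141.70 [-0.38 -0.42 -0.75] [ 501.02 -112.88  141.62] 19.13
142.10 [-0.26 -0.03 -2.81] [ 501.07 -112.95  141.98] 19.55
142.50 [ 0.78 -1.13 -5.2 ] [ 501.02 -112.96  142.24] 19.97
142.75 [ 0.46 -0.91 -8.57] [ 500.95 -112.91  142.45] 20.38
```

```bash
python3 - <<'E'
from log import *
T=[.5012,-.1129]; z=.14275
def mean(n=8):
    a=[]
    for _ in range(n): robot.sleep(.04); s=robot.sense(); a.append(np.r_[s['wrist_force'],s['tcp_pos']])
    return np.mean(a,0),np.ptp(a,0)
m,p=mean()
for _ in range(6):
    if m[2]<-10: break
    z+=.0001 if m[2]<-9 else .00015
    robot.move_straight(T+[z],vel=.01); m,p=mean(); print(f'{z*1000:.2f}',m[:3].round(2),(m[3:]*1000).round(2))
for _ in range(4): m,p=mean(); print('hold',m[:3].round(2),p[2].round(2),(m[3:]*1000).round(2),robot.sense()['t'])
E
```

```text
142.85 [  0.43  -0.64 -11.06] [ 500.96 -112.9   142.68]
hold [  0.06  -0.94 -11.25] 1.29 [ 500.98 -112.9   142.75] 21.6333
hold [ -0.34  -0.85 -11.21] 0.83 [ 501.   -112.9   142.76] 21.9667
hold [ -0.69  -1.09 -11.75] 1.23 [ 501.03 -112.9   142.77] 22.3
hold [ -0.88  -0.71 -11.5 ] 1.29 [ 501.03 -112.9   142.77] 22.6333
```

Held a steady pull of about 10.8 N net for over 1.3 s. Now I lower to the seat, release and check.

```bash
python3 - <<'E'
from log import *
T=[.5012,-.1129]
robot.move_straight(T+[.1402],vel=.01); robot.sleep(.3); st('seated')
robot.grip(.7); robot.sleep(.2); st('open')
robot.move_straight(T+[.20],vel=.06); robot.move_straight(T+[.25],vel=.15); robot.sleep(.4); st('up')
f=robot.grab_frame('wrist'); save(f,'e.png'); D=f['range_z']
u,v=np.meshgrid(np.arange(640.),np.arange(400.)); P=cv2.undistortPoints(np.stack([u.ravel(),v.ravel()],1)[:,None],K(f),np.array(f['dist_coeffs'],float))[:,0]
X=((np.c_[P,np.ones(len(P))]*D.reshape(-1,1))-f['t'])@np.array(f['R'])
yel=cv2.inRange(cv2.cvtColor(f['image'],cv2.COLOR_RGB2HSV),(18,110,40),(36,255,255)).ravel()>0
d=X-[.5006,-.1134,.12]; near=yel&(np.hypot(d[:,0],d[:,1])<.03)
q=d[near&(d[:,2]>.03)]; q=q[abs(q[:,2]-np.median(q[:,2]))<.003]; print('knob top rel mouth as seen',np.median(q,0).round(4),q.min(0).round(4),q.max(0).round(4))
fl=d[near&(d[:,2]<.012)&(d[:,2]>0)]; print('flange top z',np.median(fl[:,2]))
save(robot.grab_frame('scene'),'e2.png')
cv2.imwrite('pics/ee.png',np.hstack([cv2.imread('pics/e.png')[:,120:520],cv2.imread('pics/e2.png')[:,120:520]]))
E
```

```text
seated 23.35 tcp [ 501.92 -112.92  140.73] F [-1.26 -0.51  4.34] op 0.329
open 23.9583 tcp [ 501.29 -112.87  140.2 ] F [ 0.   -0.26 -0.23] op 0.704
up 25.9917 tcp [ 500.98 -112.84  249.52] F [-0.43 -0.45  1.45] op 0.695
knob top rel mouth as seen [0.0002 0.0003 0.0381] [-0.0146 -0.0148  0.0352] [0.0148 0.0142 0.0409]
flange top z 0.006181040267486504
```

View pics/ee.png

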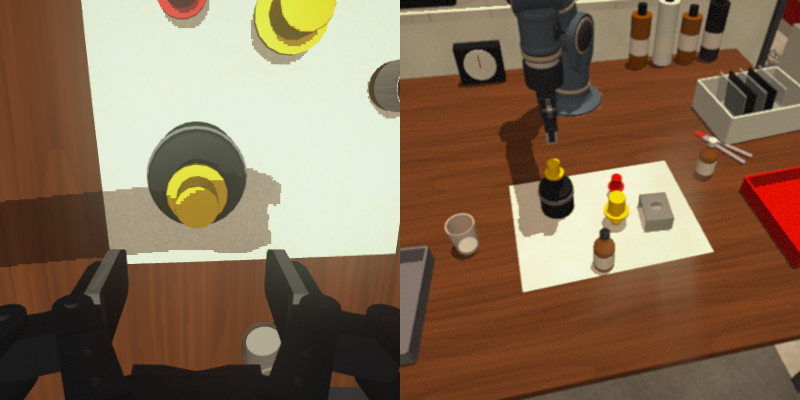

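The cap is seated in the tank: knob at (315,205) in the wrist view and (275,170) in the scene view. The bottles and beaker stand where they were, and the gripper is clear.

```bash
python3 -c "
from plant import robot
robot.close_job()"
```

```text
the job is handed in; nothing more can be done
```

The cap is home in the tank, it held under the pull test, and I handed the job in at about 26 s of the 59 s allowed.

- **Insertion:** I took the small yellow cap from the stand and pushed it down in 1.5 mm steps until the flange met the rim. The wrist force was about 17 N at the seat, with no spike in the step readings. A sideways force of about 7 N showed at the seat; I shifted the target 0.4 mm in x and eased off the push, and it fell to about 1.5 N.
- **Pull test:** I held about 11.2 to 11.7 N on the wrist sensor, or roughly 10.8 N after the cap's weight, for about 1.3 s. The cap stayed in the snap, lifted about 2 mm from home, and I then lowered it back.
- **Last checks:** After release, the wrist camera put the knob top 38.1 mm above the mouth and centred within 0.3 mm. The flange top was 6.2 mm above the rim, which matches fully home.
- **Surroundings:** The two bottles and the beaker look unmoved in the final scene picture, and the gripper is clear of everything. I judged this by eye and did not measure their positions.

No final check failed. The one disagreement was a camera-to-tool offset of about 1 mm in x, measured after the grasp and corrected before inserting.

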